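# Put the coffee corner's things back on their coasters

### The job

The bar has just been wiped and everything was left standing about: put each thing back on its own coaster - the green-capped spice jar on the green coaster, the blue tablet tin on the blue one, the wooden-handled tamper on the wooden one and the small steel pot on the silvery metal one. Each must stand upright and flat on the coaster's floor, inside the raised rim and about in the middle, set down rather than dropped, and nothing knocked over. Leave the milk jug and the striped cup where they stand.

Things in the scene. Friction and masses are not known exactly. Their poses are not given: they have to be found in the camera images.
- jar_mid (a point): spice jar with a green screw cap and a brown and green label, standing: round, 46 mm across, 105 mm tall. The point is on its axis, half-way up (52.5 mm above its underside); z up along the axis. Grip it near the top, 75 to 90 mm above its underside: lower down, the cap can jam against the inside of the gripper. About 0.11 kg.
- tin_mid (a point): blue round tin with a white lid (the lid is fixed on), standing: 54 mm across, 48 mm tall. The point is on its axis, half-way up (24 mm above its underside); z up. Grip it across the body. About 0.11 kg.
- tamper_mid (a point): coffee tamper, standing on its round steel foot (58 mm across, 18 mm high) with a brown wooden pear-shaped knob above it (38 mm across at its widest, from 26 to 84 mm above the underside). The point is on its axis, half-way up (42 mm above its underside); z up. Grip it by the knob, 55 to 65 mm above the underside, and firmly (about 60 N): with a light grip the heavy foot can swing. About 0.42 kg.
- pot_mid (a point): small steel pot without a handle, open at the top, standing: round, 54 mm across, 50 mm tall. The point is on its axis, half-way up (25 mm above its underside); z up. Grip it across the body. About 0.12 kg.
- seat_green (a point): round green plastic coaster, fixed to the bar: 90 mm across, flat floor 3 mm above the bar, inside a 6 mm wide raised rim whose top is 7 mm above the bar; the recess inside the rim is 78 mm across. The point is the centre of the recess floor (3 mm above the bar), z up. It takes the green-capped spice jar.
- seat_blue (a point): round blue plastic coaster, fixed to the bar: 90 mm across, flat floor 3 mm above the bar, inside a 6 mm wide raised rim whose top is 7 mm above the bar; the recess inside the rim is 78 mm across. The point is the centre of the recess floor (3 mm above the bar), z up. It takes the blue tin.
- seat_wood (a point): round light wooden coaster, fixed to the bar: 90 mm across, flat floor 3 mm above the bar, inside a 6 mm wide raised rim whose top is 7 mm above the bar; the recess inside the rim is 78 mm across. The point is the centre of the recess floor (3 mm above the bar), z up. It takes the tamper.
- seat_steel (a point): round silvery metal coaster, fixed to the bar: 90 mm across, flat floor 3 mm above the bar, inside a 6 mm wide raised rim whose top is 7 mm above the bar; the recess inside the rim is 78 mm across. The point is the centre of the recess floor (3 mm above the bar), z up. It takes the small steel pot.
- milk_jug_mid (a point): bystander: larger steel milk jug with a handle, 119x84 mm, 99 mm tall, standing loose. The point is on the axis of its body, 50 mm above the bar; the body is about 84 mm across, the handle reaches 75 mm out along the point's +x axis. Not to be moved.
- cup_mid (a point): bystander: small white cup with red-brown stripes, 60 mm across and 49 mm tall, standing loose; its handle reaches 54 mm out from its axis along the point's -y axis. The point is on its axis, 24.5 mm above the bar. Not to be moved.
There are look-alikes about, which are no part of the job. Leave any yellow look-alike of the part that bears tin_mid alone.

How it is judged:
At the end, for the whole second after the job is handed in: Each thing stands on its own coaster, released and at rest: axis within 18 mm (jar), 14 mm (tin, pot) or 12 mm (tamper) of the coaster's centre, its middle at most 2.5 mm above or 4 mm below its height when standing on the coaster floor, within 0.04 rad of upright (horizontal distance between jar_mid and seat_green below 0.018 m and z of jar_mid in the frame of seat_green between 0.0485 and 0.055 m and angle between each of jar_mid, tin_mid, tamper_mid, pot_mid's own z axis and vertical below 0.04 rad and linear speed of each of jar, tin, tamper, pot below 0.02 m/s and contact force between the fingers and jar below 0.05 N and horizontal distance between tin_mid and seat_blue below 0.014 m and z of tin_mid in the frame of seat_blue between 0.02 and 0.0265 m and contact force between the fingers and tin below 0.05 N and horizontal distance between tamper_mid and seat_wood below 0.012 m and z of tamper_mid in the frame of seat_wood between 0.038 and 0.0445 m and contact force between the fingers and tamper below 0.05 N and horizontal distance between pot_mid and seat_steel below 0.014 m and z of pot_mid in the frame of seat_steel between 0.021 and 0.0275 m and contact force between the fingers and pot below 0.05 N); the robot touches nothing.
It fails at once if the jar, tin, tamper or pot is knocked over (angle between any of jar_mid, tin_mid, tamper_mid, pot_mid's own z axis and vertical above 0.7 rad).
It fails at once if the jar, tin, tamper or pot is dropped (falls free of the fingers faster than 0.6 m/s) ((contact force between the fingers and jar below 0.01 N and linear speed of jar above 0.6 m/s) or (contact force between the fingers and tin below 0.01 N and linear speed of tin above 0.6 m/s) or (contact force between the fingers and tamper below 0.01 N and linear speed of tamper above 0.6 m/s) or (contact force between the fingers and pot below 0.01 N and linear speed of pot above 0.6 m/s)).
It fails at once if the milk jug is shifted by more than 30 mm or knocked over (distance of milk_jug_mid from where it was at the start of the episode above 0.03 m or angle between milk_jug_mid's own z axis and vertical above 0.5 rad).
It fails at once if the striped cup is shifted by more than 30 mm or knocked over (distance of cup_mid from where it was at the start of the episode above 0.03 m or angle between cup_mid's own z axis and vertical above 0.5 rad).
It also fails if it takes over 134 s, if anything falls off the work surface, if the arm or the gripper's body presses on something with over 40 N, if the wrist force passes 120 N, or if a joint passes its speed limit or range.

### The arm

A 6-joint arm with a two-finger parallel gripper is mounted at the origin on a cart in front of the work surface, level with it; the furniture and walls round the work are solid. World frame = base frame: x ahead of the robot, y to its left, z up, the work surface at z = 0. Lengths are in m, angles in rad, forces in N, time in s.
With the tool pointing down it reaches from about 0.3 to 0.775 m from the base axis. Payload 14.6 kg.
Tool frame: the origin (TCP) lies at the very end of the fingers, on their centre line; the grasp point (between the pads) lies 19 mm behind it; z points along the fingers, y is the line along which they close (so a half turn about z gives the same grasp; the last joint's range is limited). The gripper opens to 85 mm and grips with 20 to 120 N. Pads are 22 mm wide; open, the fingers measure 114 mm over their backs; the gripper's body (76 mm by 85 mm) begins 54 mm behind the grasp point. The pads swing forward as they close: fully open they stand 13 mm farther back than shut.
Start: joints at [-1.33, 0.3, 1.521, -0, 1.321, -0.067], TCP at [0.167, -0.524, 0.231] pointing down, gripper open.
Joint ranges: [-3.03, 3.03], [-0.79, 2.21], [0.23, 2.52], [-1.04, 4.18], [0, 3.07], [-2.55, 2.55]. Speed limits (rad/s): [2.22, 2.22, 2.57, 3.14, 3.14, 3.14].

### API

Orientations are given as a 3x3 rotation matrix whose columns are the frame's x, y, z axes.
In Python, from bench import env gives the robot as it stands. The module is installed in compiled form; this text tells all that it offers.
- The arm moves only by the shell command python3 -m handwheel 'ROWS' [FORCE]. ROWS is JSON, a list of rows, each a list of 7 numbers: the shift along the world's x, y, z each as a share of 75 cm, from -1 to 1, then the turn, a rotation vector about the world's x, y, z each as a share of 60 degrees, from -1 to 1, then the gripper command: -1 is shut, 1 is fully open, values between are in proportion. A call has 1 to 8 rows; each row shifts and turns the commanded pose from where the row before left it; what a row does not reach is not made up. A row lasts 1/12 s, in which the tool goes at most 41.7 mm and 7.16 degrees, less where a joint would pass 70% of its speed; a pose out of reach is approached as far as the arm can. A call with a number of a shift or a turn outside -1 to 1 is refused whole. A call with a gripper value outside its range is refused whole. The fingers move at their own pace and stop on an object; FORCE is the grip in N (left out, the last holds). Time passes only in rows, so rows that do not move let the fingers close. It gives the time, the measured TCP pose, the force, the opening and the grip force at its end, in the units of the state.
- env.get_obs(): the state, without advancing time (a new reading comes with each control period).
- env.camera(name): name is "scene" or "top" or "wrist"; returns the picture (400x640x3 uint8, blue, green, red); there is no depth.
- env.calibration(name): a dict with "K" (3x3 intrinsics, pixels), "D" ([k1, k2, p1, p2, k3] as OpenCV has them; the pictures are not rectified), "origin" and "rotation" of the camera in the world. Camera axes: x right, y down, z forward; pixel columns grow to the right and rows downward; lengths in m; the calibration is good to about 2 mm. A picture is of the moment at which its call begins: read the wrist's pose just before it. calibration takes no time and is no camera call; for the wrist camera it gives the pose at the moment of the call.
- env.hand_in(): hands the job in; it is judged then, once.
The state is a dict: "t": time; "joints": joint angles; "dq": joint speeds; "effort": joint torques, N m; "tcp_pos": TCP position; "ee_rot": TCP orientation; "force": force on the tool from outside, world axes, zero at the start; "torque": the same for the moment, N m; "grip_width": finger opening in m; "grip_force": force on a finger pad.
Only numpy, scipy, OpenCV 4.12 (cv2) and the standard library are available. Lean on these libraries where they do the work, as an engineer would, in place of code of your own. Each camera call takes 0.05 s, during which the arm holds its last target. There are 200 camera calls.

## Working session

There is one attempt and no reset: what is moved stays moved. The work goes in short steps, Python scripts to look and compute and a shell command to move; the robot and the scene stay as the last step left them, time stands still between calls to the robot, and variables do not carry over. Pictures are saved under pics/ and viewed, at most 14 in all, crops included, and the job is handed in when it is done.

```bash
mkdir -p pics; python3 - <<'E'
from bench import env
import cv2
for n in("top","scene"):
    cv2.imwrite(f"pics/{n}0.png",env.camera(n))
    c=env.calibration(n);print(n,c)
o=env.get_obs();print(o)
E
```

```text
top {'K': array([[412.25899283,   0.        , 319.3904339 ],
       [  0.        , 412.25899283, 195.85787872],
       [  0.        ,   0.        ,   1.        ]]), 'D': array([0.01057283, 0.        , 0.        , 0.        , 0.        ]), 'origin': array([ 0.37305343, -0.004351  ,  1.17979868]), 'rotation': array([[ 0.05733171, -0.9740791 ,  0.21882182],
       [-0.99834979, -0.05521701,  0.0157725 ],
       [-0.00328098, -0.21936499, -0.97563735]])}
scene {'K': array([[520.57328829,   0.        , 316.89651011],
       [  0.        , 520.57328829, 202.27776195],
       [  0.        ,   0.        ,   1.        ]]), 'D': array([-0.07887071,  0.        ,  0.        ,  0.        ,  0.        ]), 'origin': array([-0.24117402,  0.64724449,  1.41058197]), 'rotation': array([[-0.62656305, -0.60390325,  0.49266582],
       [-0.77930223,  0.49383696, -0.38576299],
       [-0.01033307, -0.62564041, -0.78004314]])}
{'t': 0.1, 'joints': array([-1.32961444e+00,  3.00425590e-01,  1.52149120e+00,  1.09224485e-05,
        1.32071848e+00, -6.65656124e-02]), 'dq': array([-6.83193895e-05, -3.09104858e-03, -1.38141745e-04,  1.37545908e-03,
        1.92712200e-03,  1.15106596e-03]), 'effort': array([ 3.01100401e-03, -5.44376493e+01, -3.62369299e+01,  2.58502280e-05,
        3.04023699e-03, -5.58884405e-07]), 'tcp_pos': array([ 0.16657121, -0.52395729,  0.23078431]), 'ee_rot': array([[ 9.53019129e-01,  3.02910024e-01, -2.38752385e-04],
       [ 3.02910108e-01, -9.53018592e-01,  1.01496434e-03],
       [ 7.99074096e-05, -1.03960094e-03, -9.99999456e-01]]), 'force': array([1.39874063, 0.41171967, 0.52464829]), 'torque': array([ 0.01953703, -0.0013948 ,  0.03214786]), 'grip_force': 0.0, 'grip_width': 0.08514119915162999}
```

View pics/top0.png

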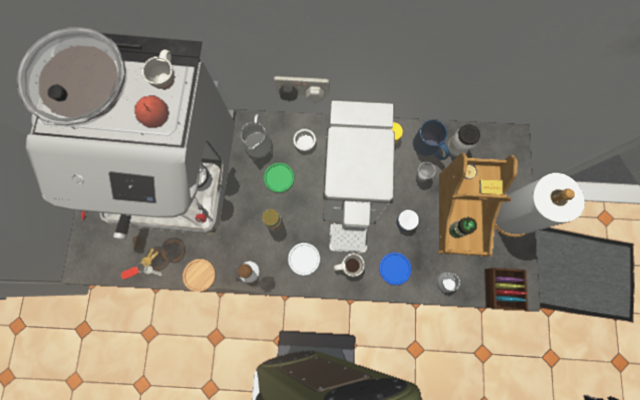

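View pics/scene0.png

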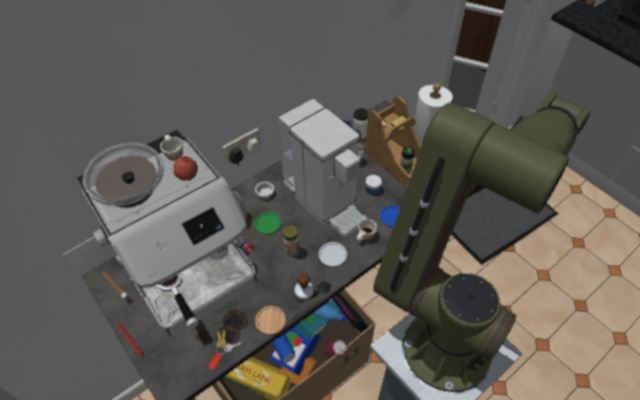

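The top view shows the green coaster (279,178), wood (199,275), metal (304,260) and blue (396,268). The jar is near (271,217), the tamper (247,271), the tin (408,220) and the striped cup (351,265). The pot is still ambiguous between (305,141), (427,172) and (449,282), so I'm enlarging.

```bash
python3 - <<'E'
import cv2
a=cv2.imread("pics/top0.png")
cv2.imwrite("pics/c1.png",cv2.resize(a[110:310,180:380],None,fx=3,fy=3,interpolation=cv2.INTER_CUBIC))
cv2.imwrite("pics/c2.png",cv2.resize(a[110:310,320:520],None,fx=3,fy=3,interpolation=cv2.INTER_CUBIC))
E
```

```text
(no output)
```

View pics/c1.png

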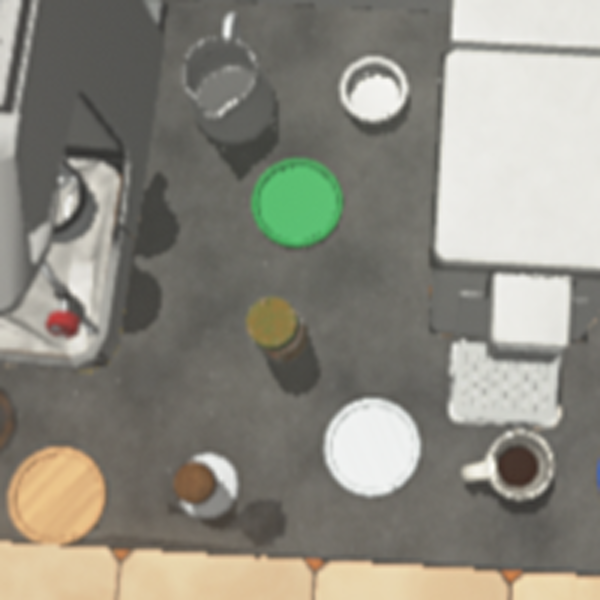

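View pics/c2.png

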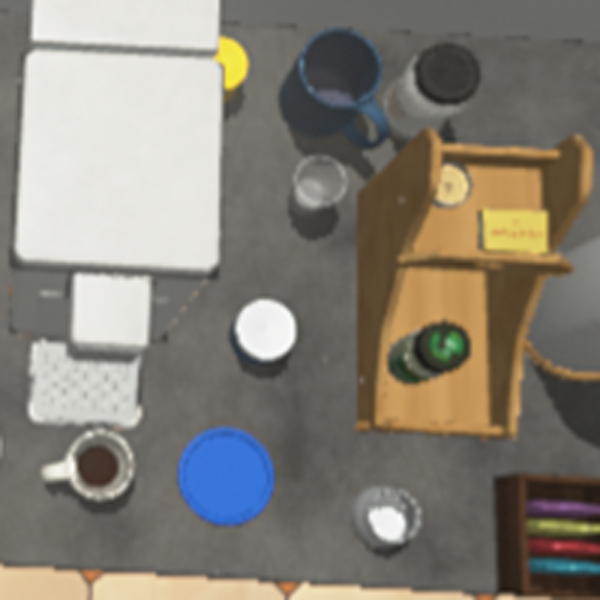

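The pot is at either (427,172) or (449,283), both greyish. The olive-capped jar is at (271,217), and the ramekin at (305,141) is white. Next I'll get positions for all of them and take a closer look at the pot candidates from the wrist.

```bash
cat > h.py <<'E'
import numpy as np, cv2
from bench import env
def ray(c,u,v):
    p=cv2.undistortPoints(np.array([[[u,v]]],float),c["K"],c["D"])[0,0]
    return c["rotation"]@np.array([p[0],p[1],1.])
def at(c,u,v,z):
    d=ray(c,u,v);o=c["origin"];return o+d*(z-o[2])/d[2]
def px(c,p):
    q=c["rotation"].T@(np.array(p,float)-c["origin"])
    return cv2.projectPoints(q[None],np.zeros(3),np.zeros(3),c["K"],c["D"])[0].ravel()
E
python3 - <<'E'
from h import *
c=env.calibration("top")
a=lambda u,v:(180+u/3-.33,110+v/3-.33)
b=lambda u,v:(320+u/3-.33,110+v/3-.33)
for n,p,z in [("green",a(297,202),.006),("steel",a(372,447),.006),("wood",a(57,495),.006),("blue",b(226,476),.006),
 ("jarcap",a(272,321),.105),("tamperknob",a(194,481),.07),("tamperfoot",a(207,486),.012),("tin",b(265,329),.048),("cup",a(521,466),.049),
 ("ring",a(374,90),.05),("glass?",b(320,182),.05),("pot?",b(387,517),.05),("pot rimL",b(355,512),.05),("rimR",b(419,512),.05),("glassL",b(293,180),.05),("glassR",b(348,180),.05),
 ("jug",a(222,65),.099),("machineFrontTop",a(535,350),.15),("tray",a(505,425),.02)]:
    print(n,np.round(p,1),at(c,*p,z).round(4))
E
```

```text
green [278.7 177. ] [0.6864 0.1378 0.006 ]
steel [303.7 258.7] [0.4525 0.0485 0.006 ]
wood [198.7 274.7] [0.3916 0.3388 0.006 ]
blue [395.  268.3] [ 0.4404 -0.209   0.006 ]
jarcap [270.3 216.7] [0.5505 0.1392 0.105 ]
tamperknob [244.3 270. ] [0.4095 0.2007 0.07  ]
tamperfoot [248.7 271.7] [0.4075 0.199  0.012 ]
tin [408.  219.3] [ 0.5741 -0.2354  0.048 ]
cup [353.3 265. ] [ 0.4403 -0.0888  0.049 ]
ring [304.3 139.7] [0.7906 0.067  0.05  ]
glass? [426.3 170.3] [ 0.7179 -0.2855  0.05  ]
pot? [448.7 282. ] [ 0.4101 -0.3451  0.05  ]
pot rimL [438.  280.3] [ 0.4128 -0.3167  0.05  ]
rimR [459.3 280.3] [ 0.4162 -0.3736  0.05  ]
glassL [417.3 169.7] [ 0.7185 -0.26    0.05  ]
glassR [435.7 169.7] [ 0.7214 -0.3119  0.05  ]
jug [253.7 131.3] [0.789  0.2064 0.099 ]
machineFrontTop [358.  226.3] [ 0.531  -0.0893  0.15  ]
tray [348.  251.3] [ 0.4789 -0.0746  0.02  ]
```

```bash
python3 -m handwheel '[[0.04,0.037,0.004,0,0,0,1],[0.04,0.037,0.004,0,0,0,1],[0.04,0.037,0.004,0,0,0,1],[0.04,0.037,0.004,0,0,0,1],[0.04,0.037,0.004,0,0,0,1],[0.04,0.037,0.004,0,0,0,1],[0.04,0.037,0.004,0,0,0,1],[0,0,0,0,0,0,1]]'
python3 - <<'E'
from h import *
c=env.calibration("wrist");im=env.camera("wrist");cv2.imwrite("pics/w1.png",im)
np.savez("w1.npz",**c);print(c["origin"],c["rotation"].round(3).tolist(),c["K"][0,0],c["D"])
print(env.get_obs()["tcp_pos"],env.get_obs()["joints"])
for n,p in [("pot",(.41,-.345,.05)),("blue",(.4404,-.209,.006)),("tin",(.574,-.2354,.048)),("glass",(.718,-.2855,.05))]: print(n,px(c,p))
E
```

```text
t: 0.77
tcp_pos: [0.3804, -0.3258, 0.2527]
ee_rot: [[0.951, 0.308, 0.001], [0.308, -0.951, 0.0], [0.001, -0.0, -1.0]]
force: [-0.2, -0.0, 0.6]
grip_width: 0.0855
grip_force: 0.0
[ 0.44165698 -0.30631176  0.39551113] [[0.307, -0.92, -0.244], [-0.952, -0.297, -0.078], [-0.001, 0.256, -0.967]] 300.81247652233276 [-0.00274552  0.          0.          0.          0.        ]
[ 0.378629   -0.32763586  0.25234779] [-7.86603693e-01  1.72918828e-01  1.62807245e+00  2.50145578e-04
  1.34056092e+00  4.71629375e-01]
pot [341.85929104 154.97645065]
blue [242.49781418  92.95757274]
tin [291.17273151 -36.71929901]
glass [ 391.69134347 -197.33337495]
```

View pics/w1.png

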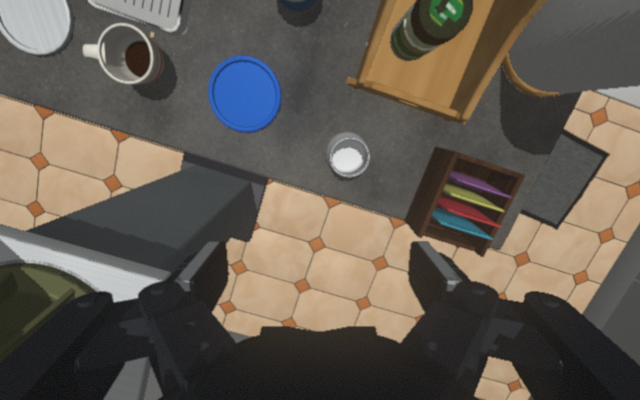

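The wrist view shows the candidate at (348,155), a glassy or steely cylinder with something white inside, and the blue coaster at (245,93). I'm enlarging both candidates side by side.

```bash
python3 - <<'E'
import cv2,numpy as np
w=cv2.imread("pics/w1.png");t=cv2.imread("pics/top0.png");r=lambda a:cv2.resize(a,(266,266),interpolation=cv2.INTER_CUBIC)
cv2.imwrite("pics/c3.png",np.hstack([r(w[120:190,313:383]),r(t[152:192,407:447]),r(t[122:162,285:325])]))
E
```

```text
(no output)
```

View pics/c3.png

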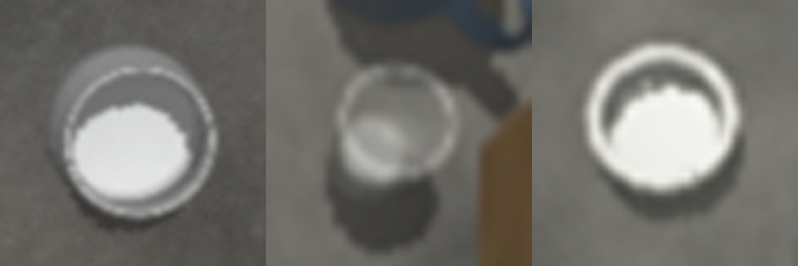

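```bash
python3 - <<'E'
from h import *
im=env.camera("scene");c=env.calibration("scene")
r=lambda p:[int(x) for x in px(c,p)]
A=r((.415,-.345,.03));B=r((.715,-.28,.03));C=r((.79,.205,.05));print(A,B,C)
f=lambda p:cv2.resize(im[max(p[1]-33,0):p[1]+33,p[0]-33:p[0]+33],(264,264),interpolation=cv2.INTER_CUBIC)
cv2.imwrite("pics/c4.png",np.hstack([f(A),f(B),f(C)]))
E
```

```text
[426, 195] [354, 155] [231, 205]
```

View pics/c4.png

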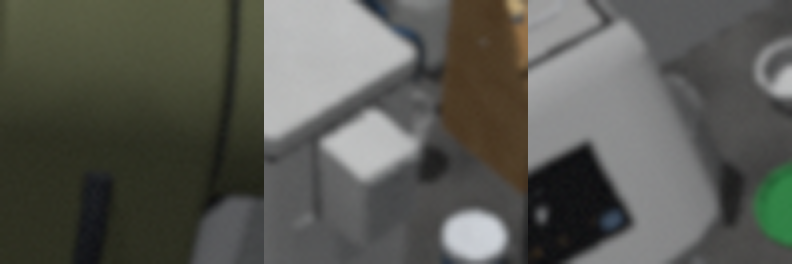

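The middle one looks like clear glass and the third is a white bowl, so the pot is the opaque grey one near (0.413,-0.347). I'll turn so the fingers close along x and hover over it.

```bash
python3 -m handwheel '[[0.006,-0.004,-0.004,0,0,0.109,1],[0.006,-0.004,-0.004,0,0,0.109,1],[0.006,-0.004,-0.004,0,0,0.109,1],[0.006,-0.004,-0.004,0,0,0.109,1],[0.006,-0.004,-0.004,0,0,0.109,1],[0.006,-0.004,-0.004,0,0,0.109,1],[0.006,-0.004,-0.004,0,0,0.109,1],[0,0,-0.004,0,0,0.109,1]]' >/dev/null
python3 -m handwheel '[[0,0,-0.004,0,0,0.109,1],[0,0,-0.004,0,0,0.109,1],[0,0,-0.004,0,0,0.109,1],[0,0,0,0,0,0,1],[0,0,0,0,0,0,1],[0,0,0,0,0,0,1]]'
python3 - <<'E'
from h import *
c=env.calibration("wrist");im=env.camera("wrist");cv2.imwrite("pics/w2.png",im)
np.savez("w2.npz",**c)
o=env.get_obs();print(o["tcp_pos"],o["joints"].round(2))
for n,p in [("pot",(.413,-.347,.05)),("blue",(.4404,-.209,.006)),("tcp",o["tcp_pos"])]: print(n,px(c,p))
E
```

```text
t: 2.03
tcp_pos: [0.4077, -0.3514, 0.2193]
ee_rot: [[0.012, 1.0, -0.0], [1.0, -0.012, -0.0], [-0.0, -0.0, -1.0]]
force: [-0.8, -0.4, 1.3]
grip_width: 0.0854
grip_force: 0.0
[ 0.40781959 -0.35131715  0.21942016] [-0.78  0.28  1.57 -0.    1.29 -0.77]
pot [323.40142343 175.71986948]
blue [346.97754895  41.64325467]
tcp [319.32965361 246.71136575]
```

View pics/w2.png

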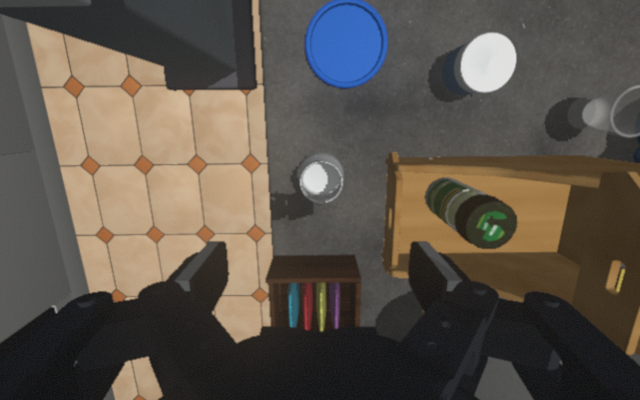

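Wrist view 2: the pot's rim is about (324.5,181), the blue coaster's centre (346.5,43), the shelf's edge starts at column 390 and the box at row 258. The gripper would fit better diagonally, so next I'll triangulate the pot rim.

```bash
python3 - <<'E'
from h import *
c1=dict(np.load("w1.npz"));c2=dict(np.load("w2.npz"));ct=env.calibration("top")
im=cv2.imread("pics/w2.png")
print(at(c2,324.5,181,.05),at(c2,346.5,43,.006), at(c1,350,156.5,.05),at(ct,448.7,281.7,.05))
print("shelf corner z.03",at(c2,390,180,.03),"z.1",at(c2,390,180,.1),"box",at(c2,315,258,.05))
cv2.imwrite("pics/c5.png",cv2.resize(im[140:220,284:364],(560,560),interpolation=cv2.INTER_CUBIC))
E
```

```text
[ 0.41411395 -0.35269461  0.05      ] [ 0.43989973 -0.21032761  0.006     ] [ 0.4112184  -0.35445946  0.05      ] [ 0.41091022 -0.34517152  0.05      ]
shelf corner z.03 [ 0.48826209 -0.3567526   0.03      ] z.1 [ 0.47131944 -0.34200911  0.1       ] box [ 0.40264713 -0.44174347  0.05      ]
```

View pics/c5.png

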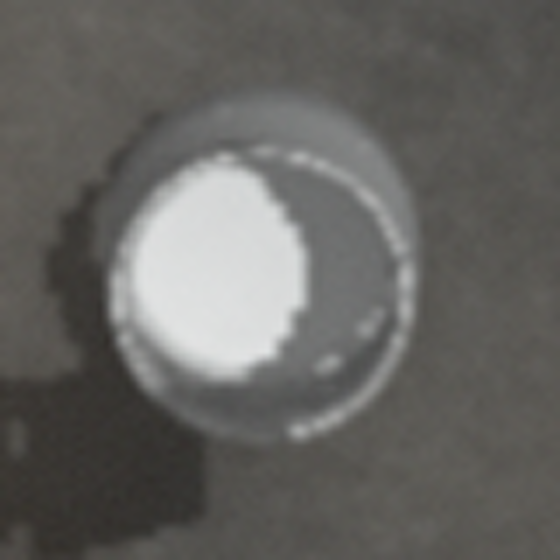

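The crop shows an opaque steel pot, slightly tapered, with a bright floor and its rim centred at (320.8,181.5), which puts its axis near (0.4105,-0.3525). I'll turn 45° and go down.

```bash
python3 -m handwheel '[[0.0036,-0.0016,-0.01,0,0,0.107,1],[0,0,-0.01,0,0,0.107,1],[0,0,-0.01,0,0,0.107,1],[0,0,-0.01,0,0,0.107,1],[0,0,-0.01,0,0,0.107,1],[0,0,-0.01,0,0,0.107,1],[0,0,-0.01,0,0,0.107,1],[0,0,0,0,0,0,1]]'
python3 -m handwheel '[[0,0,-0.034,0,0,0,1],[0,0,-0.034,0,0,0,1],[0,0,-0.034,0,0,0,1],[0,0,-0.034,0,0,0,1],[0,0,-0.034,0,0,0,1],[0,0,-0.034,0,0,0,1],[0,0,0,0,0,0,1],[0,0,0,0,0,0,1]]'
```

```text
t: 2.75
tcp_pos: [0.4103, -0.3519, 0.1656]
ee_rot: [[-0.703, 0.711, -0.001], [0.711, 0.703, 0.001], [0.002, -0.0, -1.0]]
force: [-0.7, -0.2, 0.6]
grip_width: 0.0858
grip_force: 0.0
t: 3.42
tcp_pos: [0.4106, -0.352, 0.0138]
ee_rot: [[-0.699, 0.716, -0.001], [0.716, 0.699, 0.001], [0.002, -0.0, -1.0]]
force: [0.8, -1.0, 0.4]
grip_width: 0.0855
grip_force: 0.0
```

```bash
python3 -m handwheel '[[0,0,-0.006,0,0,0,1],[0,0,0,0,0,0,-1],[0,0,0,0,0,0,-1],[0,0,0,0,0,0,-1],[0,0,0,0,0,0,-1],[0,0,0,0,0,0,-1],[0,0,0,0,0,0,-1],[0,0,0,0,0,0,-1]]' 35
```

```text
t: 4.08
tcp_pos: [0.4112, -0.3525, 0.0107]
ee_rot: [[-0.701, 0.713, 0.001], [0.713, 0.701, -0.001], [-0.002, 0.0, -1.0]]
force: [-1.7, 1.9, 9.8]
grip_width: 0.0499
grip_force: 35.1
```

```bash
python3 -m handwheel '[[0,0,0.015,0,0,0,-1],[0,0,0.033,0,0,0,-1],[0,0,0.033,0,0,0,-1],[0,0,0.033,0,0,0,-1],[0,0,0.033,0,0,0,-1],[0,0.018,0,0,0,0,-1],[0,0.036,0,0,0,0,-1],[0,0.036,0,0,0,0,-1]]'
python3 -m handwheel '[[0,0.036,0,0,0,0,-1],[0,0.036,0,0,0,0,-1],[0,0.036,0,0,0,0,-1],[0,0.036,0,0,0,0,-1],[0,0.036,0,0,0,0,-1],[0,0.036,0,0,0,0,-1],[0,0.036,0,0,0,0,-1],[0,0.036,0,0,0,0,-1]]'
python3 -m handwheel '[[0,0.036,0,0,0,0,-1],[0.01,0.036,0,0,0,0,-1],[0.02,0.036,0,0,0,0,-1],[0.02,0.03,0,0,0,0,-1],[0.005,0.02,0,0,0,0,-1],[0,0,0,0,0,0,-1],[0,0,0,0,0,0,-1]]'
python3 - <<'E'
from h import *
c=env.calibration("wrist");im=env.camera("wrist");cv2.imwrite("pics/w3.png",im)
np.savez("w3.npz",**c)
o=env.get_obs();print(o["tcp_pos"],o["joints"].round(2))
for n,p in [("steel",(.4525,.0485,.006)),("tampfoot",(.4075,.199,.012)),("jar",(.5505,.139,.105)),("tcp",o["tcp_pos"])]: print(n,px(c,p))
E
```

```text
t: 4.75
tcp_pos: [0.4105, -0.2838, 0.1201]
ee_rot: [[-0.7, 0.714, 0.001], [0.714, 0.7, -0.001], [-0.001, 0.0, -1.0]]
force: [0.6, 0.5, -2.3]
grip_width: 0.0492
grip_force: 37.2
t: 5.42
tcp_pos: [0.4103, -0.0671, 0.1199]
ee_rot: [[-0.701, 0.713, 0.0], [0.713, 0.701, -0.0], [-0.0, 0.0, -1.0]]
force: [0.1, -0.5, -1.6]
grip_width: 0.0497
grip_force: 37.2
t: 6.0
tcp_pos: [0.4517, 0.0505, 0.1196]
ee_rot: [[-0.702, 0.712, -0.0], [0.712, 0.702, -0.0], [0.0, -0.0, -1.0]]
force: [0.6, 0.3, -2.6]
grip_width: 0.0494
grip_force: 37.2
[0.45163751 0.04994553 0.11959186] [ 0.03  0.22  1.9  -0.    1.02 -0.75]
steel [317.61729749 195.4146757 ]
tampfoot [416.36221392  16.890477  ]
jar [552.38152118 246.76963458]
tcp [318.35975429 248.29171599]
```

View pics/w3.png

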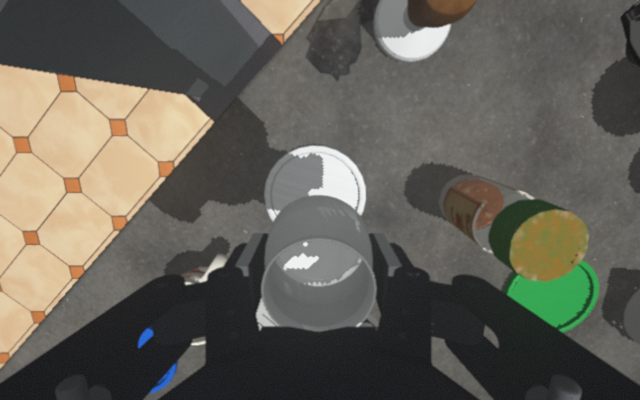

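The pot is held upright over the metal coaster, whose visible extent of columns 264–367 matches the prediction. I'm lowering it.

```bash
python3 -m handwheel '[[0.001,-0.002,-0.03,0,0,0,-1],[0,0,-0.03,0,0,0,-1],[0,0,-0.03,0,0,0,-1],[0,0,-0.025,0,0,0,-1],[0,0,-0.012,0,0,0,-1],[0,0,-0.007,0,0,0,-1],[0,0,-0.004,0,0,0,-1],[0,0,0,0,0,0,-1]]'
python3 -m handwheel '[[0,0,-0.001,0,0,0,-1],[0,0,0,0,0,0,-1]]'
```

```text
t: 6.72
tcp_pos: [0.453, 0.0482, 0.0163]
ee_rot: [[-0.701, 0.713, 0.0], [0.713, 0.701, 0.0], [-0.0, 0.0, -1.0]]
force: [-0.2, -0.5, -1.7]
grip_width: 0.0494
grip_force: 37.2
t: 6.88
tcp_pos: [0.4533, 0.0484, 0.016]
ee_rot: [[-0.701, 0.713, 0.001], [0.713, 0.701, 0.0], [-0.001, 0.001, -1.0]]
force: [0.4, -0.2, -2.3]
grip_width: 0.0496
grip_force: 37.2
```

```bash
python3 -m handwheel '[[0,0,-0.0015,0,0,0,-1],[0,0,-0.001,0,0,0,-1],[0,0,0,0,0,0,-1]]'
python3 -m handwheel '[[0,0,-0.001,0,0,0,-1],[0,0,0,0,0,0,-1]]'
```

```text
t: 7.13
tcp_pos: [0.453, 0.0484, 0.0137]
ee_rot: [[-0.701, 0.713, 0.001], [0.713, 0.701, -0.0], [-0.0, 0.0, -1.0]]
force: [-1.8, -0.0, 2.7]
grip_width: 0.0498
grip_force: 37.7
t: 7.3
tcp_pos: [0.4531, 0.0484, 0.0136]
ee_rot: [[-0.701, 0.713, 0.001], [0.713, 0.701, -0.0], [-0.0, 0.0, -1.0]]
force: [-7.2, -0.5, 18.1]
grip_width: 0.0494
grip_force: 39.7
```

```bash
python3 -m handwheel '[[0,0,0.0005,0,0,0,1],[0,0,0,0,0,0,1],[0,0,0,0,0,0,1],[0,0,0,0,0,0,1],[0,0,0,0,0,0,1]]'
python3 -m handwheel '[[0,0,0.01,0,0,0,1],[0,0,0.03,0,0,0,1],[0,0,0.03,0,0,0,1],[0,0,0.036,0,0,0,1],[0,0,0.036,0,0,0,1],[0,0,0.036,0,0,0,1],[0,0,0.036,0,0,0,1],[0,0,0.036,0,0,0,1]]'
python3 -m handwheel '[[0,0.03,0,0,0,0,1],[-0.01,0.036,0,0,0,0,1],[-0.01,0.036,0,0,0,0,1],[-0.01,0.036,0,0,0,0,1],[-0.01,0.03,0,0,0,0,1],[-0.01,0.02,0,0,0,0,1],[0,0,0,0,0,0,1],[0,0,0,0,0,0,1]]'
python3 - <<'E'
from h import *
c=env.calibration("wrist");im=env.camera("wrist");cv2.imwrite("pics/w4.png",im)
np.savez("w4.npz",**c)
o=env.get_obs();print(o["tcp_pos"],o["joints"].round(2))
for n,p in [("wood",(.3916,.3388,.006)),("tampfoot",(.4075,.199,.012)),("knob",(.4095,.2007,.06)),("tcp",o["tcp_pos"])]: print(n,px(c,p))
cv2.imwrite("pics/t2.png",cv2.resize(env.camera("top")[230:310,260:340],(480,480),interpolation=cv2.INTER_CUBIC))
E
```

```text
t: 7.72
tcp_pos: [0.4528, 0.0484, 0.0129]
ee_rot: [[-0.701, 0.713, -0.0], [0.713, 0.701, -0.0], [0.0, -0.0, -1.0]]
force: [-0.0, -0.0, 0.5]
grip_width: 0.0854
grip_force: 0.0
t: 8.38
tcp_pos: [0.4524, 0.0484, 0.2025]
ee_rot: [[-0.701, 0.713, 0.0], [0.713, 0.701, 0.0], [-0.0, 0.0, -1.0]]
force: [-0.1, -0.1, 0.4]
grip_width: 0.0855
grip_force: 0.0
t: 9.05
tcp_pos: [0.4151, 0.1897, 0.2009]
ee_rot: [[-0.702, 0.712, 0.0], [0.712, 0.702, -0.0], [-0.0, 0.0, -1.0]]
force: [-1.0, -0.2, -0.3]
grip_width: 0.0853
grip_force: 0.0
[0.41536808 0.18916735 0.20085831] [ 0.35  0.12  1.81 -0.    1.21 -0.43]
wood [403.14581338  58.99991634]
tampfoot [319.34903998 166.01638186]
knob [322.37816821 174.21051627]
tcp [318.95855822 248.61208667]
```

View pics/w4.png

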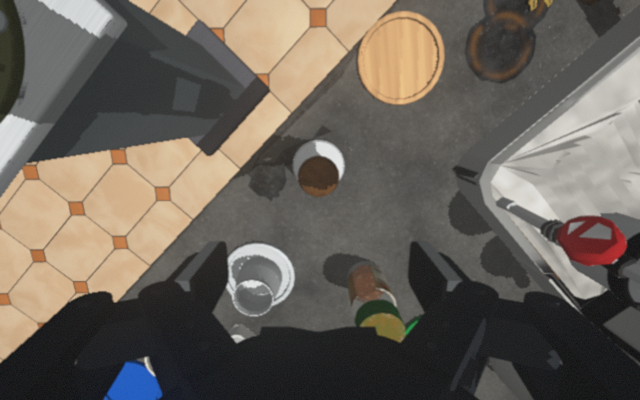

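The pot is standing in its coaster. In this view the wood coaster is at (401.5,58) and the tamper's foot at (319.5,166), both as predicted. I'm gripping the tamper now.

```bash
python3 -m handwheel '[[-0.0099,0.0137,0,0,0,0,1],[0,0,-0.034,0,0,0,1],[0,0,-0.034,0,0,0,1],[0,0,-0.034,0,0,0,1],[0,0,-0.034,0,0,0,1],[0,0,-0.034,0,0,0,1],[0,0,-0.034,0,0,0,1],[0,0,-0.009,0,0,0,1]]'
python3 -m handwheel '[[0,0,0,0,0,0,1],[0,0,0,0,0,0,-1],[0,0,0,0,0,0,-1],[0,0,0,0,0,0,-1],[0,0,0,0,0,0,-1],[0,0,0,0,0,0,-1],[0,0,0,0,0,0,-1],[0,0,0,0,0,0,-1]]' 65
```

```text
t: 9.82
tcp_pos: [0.4068, 0.1982, 0.0378]
ee_rot: [[-0.7, 0.714, -0.004], [0.714, 0.7, -0.002], [0.002, -0.004, -1.0]]
force: [-1.0, 0.5, -0.2]
grip_width: 0.0854
grip_force: 0.0
t: 10.48
tcp_pos: [0.4085, 0.1998, 0.0421]
ee_rot: [[-0.701, 0.713, 0.002], [0.713, 0.701, 0.0], [-0.001, 0.002, -1.0]]
force: [-3.2, -2.7, 11.8]
grip_width: 0.0355
grip_force: 63.5
```

```bash
python3 -m handwheel '[[0,0,0.01,0,0,0,-1],[0,0,0.02,0,0,0,-1],[0,0,0.025,0,0,0,-1],[0,0,0.025,0,0,0,-1],[0,0,0,0,0,0,-1]]'
python3 -m handwheel '[[-0.002,0.015,0,0,0,0,-1],[-0.003,0.025,0,0,0,0,-1],[-0.003,0.03,0,0,0,0,-1],[-0.003,0.03,0,0,0,0,-1],[-0.003,0.03,0,0,0,0,-1],[-0.003,0.025,0,0,0,0,-1],[-0.003,0.02,0,0,0,0,-1],[-0.0025,0.01,0,0,0,0,-1]]'
python3 -m handwheel '[[0,0,0,0,0,0,-1],[0,0,0,0,0,0,-1]]'
python3 - <<'E'
from h import *
c=env.calibration("wrist");im=env.camera("wrist");cv2.imwrite("pics/w5.png",im)
np.savez("w5.npz",**c)
o=env.get_obs();print(o["tcp_pos"],o["joints"].round(2))
for n,p in [("wood",(.3916,.3388,.006)),("tcp",o["tcp_pos"])]: print(n,px(c,p))
E
```

```text
t: 10.9
tcp_pos: [0.4091, 0.2003, 0.104]
ee_rot: [[-0.701, 0.713, 0.005], [0.713, 0.701, 0.002], [-0.002, 0.005, -1.0]]
force: [0.2, 0.4, -4.1]
grip_width: 0.035
grip_force: 65.6
t: 11.57
tcp_pos: [0.3899, 0.3401, 0.0993]
ee_rot: [[-0.702, 0.712, -0.002], [0.712, 0.702, -0.001], [0.001, -0.002, -1.0]]
force: [0.6, -0.3, -6.0]
grip_width: 0.0356
grip_force: 65.7
t: 11.73
tcp_pos: [0.3905, 0.3382, 0.0999]
ee_rot: [[-0.702, 0.713, -0.001], [0.713, 0.702, -0.001], [0.0, -0.002, -1.0]]
force: [-0.5, -0.6, -5.2]
grip_width: 0.0356
grip_force: 65.7
[0.39074483 0.33781159 0.1001431 ] [ 0.64  0.38  1.75 -0.    1.02 -0.13]
wood [320.35993365 199.49832295]
tcp [319.16317681 248.54889702]
```

View pics/w5.png

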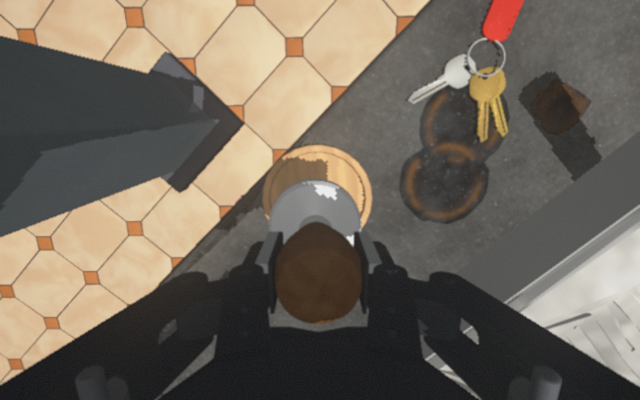

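The tamper hangs straight; its foot spans columns 270–360 and the wood coaster 263–372, so it is centred. Going down.

```bash
python3 -m handwheel '[[0,0,-0.02,0,0,0,-1],[0,0,-0.02,0,0,0,-1],[0,0,-0.015,0,0,0,-1],[0,0,-0.01,0,0,0,-1],[0,0,-0.005,0,0,0,-1],[0,0,-0.002,0,0,0,-1],[0,0,0,0,0,0,-1],[0,0,0,0,0,0,-1]]'
```

```text
t: 12.45
tcp_pos: [0.3913, 0.3386, 0.0473]
ee_rot: [[-0.701, 0.713, 0.001], [0.713, 0.701, 0.0], [-0.0, 0.001, -1.0]]
force: [0.4, 0.3, -4.9]
grip_width: 0.0351
grip_force: 65.7
```

```bash
python3 -m handwheel '[[0,0,-0.0015,0,0,0,-1],[0,0,-0.001,0,0,0,-1],[0,0,0,0,0,0,-1]]'
python3 -m handwheel '[[0,0,-0.001,0,0,0,-1],[0,0,0,0,0,0,-1]]'
```

```text
t: 12.7
tcp_pos: [0.3912, 0.3386, 0.0453]
ee_rot: [[-0.701, 0.713, 0.001], [0.713, 0.701, 0.0], [-0.0, 0.001, -1.0]]
force: [0.2, -0.1, -1.9]
grip_width: 0.0356
grip_force: 66.0
t: 12.87
tcp_pos: [0.3914, 0.3386, 0.0452]
ee_rot: [[-0.701, 0.713, 0.001], [0.713, 0.701, 0.001], [-0.0, 0.001, -1.0]]
force: [-3.1, -4.1, 8.5]
grip_width: 0.0356
grip_force: 66.7
```

```bash
python3 -m handwheel '[[0,0,0.0005,0,0,0,1],[0,0,0,0,0,0,1],[0,0,0,0,0,0,1],[0,0,0,0,0,0,1],[0,0,0,0,0,0,1]]'
python3 -m handwheel '[[0,0,0.01,0,0,0,1],[0,0,0.03,0,0,0,1],[0,0,0.036,0,0,0,1],[0,0,0.036,0,0,0,1],[0,0,0.036,0,0,0,1],[0,0,0.036,0,0,0,1],[0,0,0.036,0,0,0,1]]'
python3 -m handwheel '[[0.005,-0.03,0,0,0,-0.1154,1],[0.005,-0.03,0,0,0,-0.1154,1],[0.005,-0.03,0,0,0,-0.1154,1],[0.005,-0.03,0,0,0,-0.1154,1],[0.005,-0.03,0,0,0,-0.1154,1],[0.005,-0.03,0,0,0,-0.1154,1],[0.005,-0.03,0,0,0,-0.1154,1],[0.005,-0.03,0,0,0,-0.1154,1]]' >/dev/null
python3 -m handwheel '[[0.0344,-0.005,0,0,0,-0.1154,1],[0.0344,-0.005,0,0,0,-0.1154,1],[0.0344,-0.005,0,0,0,-0.1154,1],[0.0344,-0.005,0,0,0,-0.1154,1],[0.0344,-0.005,0,0,0,-0.1154,1],[0,0,0,0,0,0,1],[0,0,0,0,0,0,1]]'
python3 - <<'E'
from h import *
c=env.calibration("wrist");im=env.camera("wrist");cv2.imwrite("pics/w6.png",im)
np.savez("w6.npz",**c)
o=env.get_obs();print(o["tcp_pos"],o["joints"].round(2))
for n,p in [("green",(.6864,.1378,.006)),("jarcap",(.5505,.1392,.105)),("jug",(.789,.2064,.099)),("tcp",o["tcp_pos"])]: print(n,px(c,p))
E
```

```text
t: 13.28
tcp_pos: [0.3911, 0.3385, 0.0445]
ee_rot: [[-0.701, 0.713, 0.0], [0.713, 0.701, 0.0], [-0.0, 0.0, -1.0]]
force: [-0.7, 0.4, 0.3]
grip_width: 0.0854
grip_force: 0.0
t: 13.87
tcp_pos: [0.3908, 0.3383, 0.2115]
ee_rot: [[-0.701, 0.713, 0.0], [0.713, 0.701, 0.0], [-0.0, 0.0, -1.0]]
force: [0.5, -0.0, -0.1]
grip_width: 0.0853
grip_force: 0.0
t: 15.12
tcp_pos: [0.5504, 0.1394, 0.2093]
ee_rot: [[0.713, 0.701, -0.001], [0.701, -0.713, -0.0], [-0.001, -0.0, -1.0]]
force: [0.5, 0.2, 0.9]
grip_width: 0.0855
grip_force: 0.0
[0.5497569  0.13961294 0.20952408] [0.18 0.36 1.5  0.   1.29 0.98]
green [407.00778787  86.46124346]
jarcap [318.43090271 195.17509766]
jug [ 492.42580218 -114.36705788]
tcp [317.01027654 247.07809431]
```

View pics/w6.png

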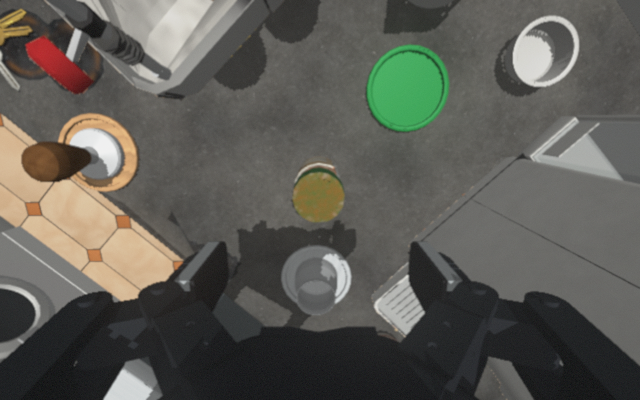

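The tamper is on its coaster. The jar's cap is at (318.5,194.5) and the green coaster's centre at (407.5,88), both matching predictions. I'm going down on the jar.

```bash
python3 -m handwheel '[[0.001,-0.0005,-0.02,0,0,0,1],[0,0,-0.036,0,0,0,1],[0,0,-0.036,0,0,0,1],[0,0,-0.036,0,0,0,1],[0,0,-0.036,0,0,0,1],[0,0,-0.025,0,0,0,1],[0,0,-0.006,0,0,0,1],[0,0,0,0,0,0,1]]'
python3 -m handwheel '[[0,0,0,0,0,0,-1],[0,0,0,0,0,0,-1],[0,0,0,0,0,0,-1],[0,0,0,0,0,0,-1],[0,0,0,0,0,0,-1],[0,0,0,0,0,0,-1],[0,0,0,0,0,0,-1]]' 35
```

```text
t: 15.83
tcp_pos: [0.5499, 0.1395, 0.063]
ee_rot: [[0.712, 0.702, -0.002], [0.702, -0.712, -0.0], [-0.001, -0.001, -1.0]]
force: [-0.6, -0.1, 0.2]
grip_width: 0.0855
grip_force: 0.0
t: 16.42
tcp_pos: [0.5513, 0.1395, 0.0647]
ee_rot: [[0.713, 0.701, 0.002], [0.701, -0.713, 0.001], [0.002, 0.001, -1.0]]
force: [-2.2, 1.4, 7.9]
grip_width: 0.0443
grip_force: 35.1
```

```bash
python3 -m handwheel '[[0,0,0.01,0,0,0,-1],[0,0,0.02,0,0,0,-1],[0,0,0.02,0,0,0,-1],[0,0,0.005,0,0,0,-1],[0.015,0,0,0,0,0,-1],[0.03,-0.001,0,0,0,0,-1],[0.03,-0.001,0,0,0,0,-1],[0.03,0,0,0,0,0,-1]]'
python3 -m handwheel '[[0.03,0,0,0,0,0,-1],[0.03,0,0,0,0,0,-1],[0.015,0,0,0,0,0,-1],[0,0,0,0,0,0,-1],[0,0,0,0,0,0,-1]]'
```

```text
t: 17.08
tcp_pos: [0.6304, 0.1377, 0.1047]
ee_rot: [[0.713, 0.701, 0.0], [0.701, -0.713, -0.0], [0.0, 0.0, -1.0]]
force: [0.3, 0.9, -1.5]
grip_width: 0.044
grip_force: 36.1
t: 17.5
tcp_pos: [0.6855, 0.1377, 0.1038]
ee_rot: [[0.713, 0.701, -0.001], [0.701, -0.713, -0.0], [-0.001, -0.001, -1.0]]
force: [-0.8, -0.1, -1.4]
grip_width: 0.0441
grip_force: 36.1
```

```bash
python3 -m handwheel '[[0,0,-0.015,0,0,0,-1],[0,0,-0.015,0,0,0,-1],[0,0,-0.01,0,0,0,-1],[0,0,-0.005,0,0,0,-1],[0,0,-0.001,0,0,0,-1],[0,0,0,0,0,0,-1],[0,0,0,0,0,0,-1]]'
python3 -m handwheel '[[0,0,-0.0015,0,0,0,-1],[0,0,-0.001,0,0,0,-1],[0,0,0,0,0,0,-1]]'
```

```text
t: 18.08
tcp_pos: [0.6859, 0.1378, 0.0705]
ee_rot: [[0.713, 0.701, 0.001], [0.701, -0.713, 0.0], [0.001, 0.0, -1.0]]
force: [-0.5, 0.1, -0.8]
grip_width: 0.0447
grip_force: 36.1
t: 18.33
tcp_pos: [0.6858, 0.1378, 0.0682]
ee_rot: [[0.713, 0.701, 0.0], [0.701, -0.713, 0.0], [0.0, 0.0, -1.0]]
force: [0.1, -0.5, -1.0]
grip_width: 0.0444
grip_force: 36.1
```

```bash
python3 -m handwheel '[[0,0,-0.001,0,0,0,-1],[0,0,0,0,0,0,-1]]'
python3 -m handwheel '[[0,0,-0.001,0,0,0,-1],[0,0,0,0,0,0,-1]]'
```

```text
t: 18.5
tcp_pos: [0.686, 0.1379, 0.0678]
ee_rot: [[0.713, 0.701, 0.001], [0.701, -0.713, 0.0], [0.001, 0.0, -1.0]]
force: [-0.8, 0.1, 1.8]
grip_width: 0.0444
grip_force: 36.3
t: 18.67
tcp_pos: [0.6861, 0.138, 0.0678]
ee_rot: [[0.713, 0.701, 0.001], [0.701, -0.713, 0.0], [0.001, 0.001, -1.0]]
force: [-2.9, 0.2, 7.1]
grip_width: 0.0444
grip_force: 36.8
```

```bash
python3 -m handwheel '[[0,0,0.0005,0,0,0,1],[0,0,0,0,0,0,1],[0,0,0,0,0,0,1],[0,0,0,0,0,0,1],[0,0,0,0,0,0,1]]'
python3 -m handwheel '[[0,0,0.01,0,0,0,1],[0,0,0.03,0,0,0,1],[0,0,0.036,0,0,0,1],[0,0,0.036,0,0,0,1],[0,0,0.036,0,0,0,1],[0,0,0.036,0,0,0,1],[0,0,0.02,0,0,0,1]]'
python3 - <<'E'
from h import *
cv2.imwrite("pics/w7.png",env.camera("wrist"))
c=env.calibration("top");o=env.get_obs();print(o["tcp_pos"])
E
python3 -m handwheel '[[-0.038,-0.005,0,0,0,0,1],[-0.038,-0.005,0,0,0,0,1],[-0.038,-0.005,0,0,0,0,1],[-0.038,-0.005,0,0,0,0,1],[-0.038,-0.005,0,0,0,0,1],[-0.038,-0.005,0,0,0,0,1],[-0.038,-0.005,0,0,0,0,1],[-0.038,-0.005,0,0,0,0,1]]'
python3 -m handwheel '[[-0.038,-0.005,0,0,0,0,1],[-0.038,-0.005,0,0,0,0,1],[0,-0.0344,0,0,0,0.1154,1],[0,-0.0344,0,0,0,0.1154,1],[0,-0.0344,0,0,0,0.1154,1],[0,-0.0344,0,0,0,0.1154,1],[0,-0.0344,0,0,0,0.1154,1],[0,-0.0344,0,0,0,0.1154,1]]'
python3 -m handwheel '[[0,-0.0344,0,0,0,0.1154,1],[0,-0.0344,0,0,0,0.1154,1],[0,-0.0344,0,0,0,0.1154,1],[0,-0.0344,0,0,0,0.1154,1],[0,-0.0344,0,0,0,0.1154,1],[0,-0.0344,0,0,0,0.1154,1],[0,-0.0344,0,0,0,0.1154,1]]'
```

```text
t: 19.08
tcp_pos: [0.6857, 0.1378, 0.0668]
ee_rot: [[0.713, 0.701, -0.0], [0.701, -0.713, -0.0], [-0.0, -0.0, -1.0]]
force: [0.5, 0.1, 0.5]
grip_width: 0.0852
grip_force: 0.0
t: 19.67
tcp_pos: [0.6863, 0.1379, 0.2245]
ee_rot: [[0.713, 0.701, 0.004], [0.701, -0.713, 0.001], [0.004, 0.003, -1.0]]
force: [-0.6, -0.4, 0.9]
grip_width: 0.0855
grip_force: 0.0
[0.6868087  0.13796922 0.22674465]
t: 20.38
tcp_pos: [0.4562, 0.1076, 0.2199]
ee_rot: [[0.713, 0.701, 0.0], [0.701, -0.713, 0.0], [0.0, 0.0, -1.0]]
force: [1.4, -0.2, 0.5]
grip_width: 0.0856
grip_force: 0.0
t: 21.05
tcp_pos: [0.4005, -0.0546, 0.2202]
ee_rot: [[0.068, 0.998, 0.001], [0.998, -0.068, -0.0], [-0.0, 0.001, -1.0]]
force: [0.5, 0.0, 0.0]
grip_width: 0.085
grip_force: 0.0
t: 21.63
tcp_pos: [0.4005, -0.2353, 0.2201]
ee_rot: [[-0.702, 0.713, 0.0], [0.713, 0.702, -0.0], [-0.0, 0.0, -1.0]]
force: [0.9, -0.0, 0.8]
grip_width: 0.0854
grip_force: 0.0
```

View pics/w7.png

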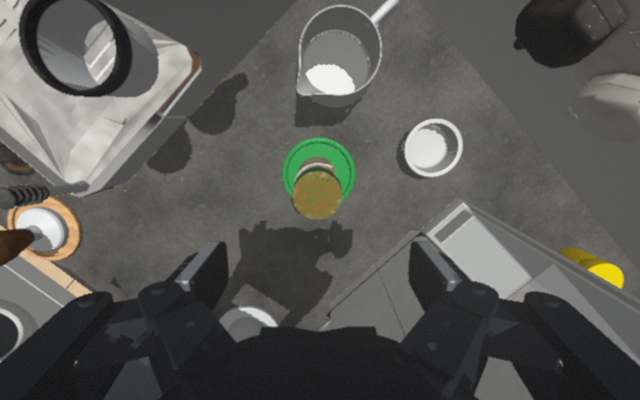

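The jar is upright on green, with its cap at (317,192) and the coaster around (319,170). All 14 viewings are used, so I'll find the tin's lid by image code and check clearances numerically.

```bash
python3 - <<'E'
from h import *
c2=dict(np.load("w2.npz"));ct=env.calibration("top")
for z in (.05,.1,.15,.2): print("shelf left",z,at(c2,450,158,z)[:2].round(3),at(c2,570,168,z)[:2].round(3),at(ct,439,220,z)[:2].round(3))
for z in (.15,.2,.25,.3): print("nose R",z,at(ct,370,220,z)[:2].round(3),"body R",at(ct,393,200,z)[:2].round(3))
def lid(c,im,p):
    u=px(c,p);x0,y0=int(u[0])-45,int(u[1])-45
    g=cv2.cvtColor(im,cv2.COLOR_BGR2GRAY);m=(g>185).astype(np.uint8)
    n,l,s,ce=cv2.connectedComponentsWithStats(m)
    for i in range(1,n):
        if s[i,4]>60 and np.hypot(*(ce[i]-u))<45: print(u.round(1),ce[i].round(1),s[i],at(c,*ce[i],.048).round(4))
lid(ct,env.camera("top"),(.574,-.2354,.048))
c=env.calibration("wrist");lid(c,env.camera("wrist"),(.574,-.2354,.048))
E
```

```text
shelf left 0.05 [ 0.545 -0.33 ] [ 0.672 -0.342] [ 0.577 -0.32 ]
shelf left 0.1 [ 0.523 -0.323] [ 0.63  -0.333] [ 0.568 -0.306]
shelf left 0.15 [ 0.501 -0.316] [ 0.587 -0.324] [ 0.559 -0.292]
shelf left 0.2 [ 0.479 -0.309] [ 0.545 -0.316] [ 0.55  -0.279]
nose R 0.15 [ 0.549 -0.119] body R [ 0.604 -0.176]
nose R 0.2 [ 0.54  -0.113] body R [ 0.593 -0.168]
nose R 0.25 [ 0.532 -0.108] body R [ 0.581 -0.159]
nose R 0.3 [ 0.523 -0.102] body R [ 0.57  -0.151]
[408.  219.4] [408.2 219.3] [399 210  19  20 303] [ 0.5743 -0.236   0.048 ]
[424.6 280.9] [406.7 287.8] [401 271  16  31 218] [ 0.5662 -0.2562  0.048 ]
```

```bash
python3 -m handwheel '[[0.02,0,-0.01,0,0,0,1],[0.03,0,-0.01,0,0,0,1],[0.036,0,-0.01,0,0,0,1],[0.036,0,-0.01,0,0,0,1],[0.036,0,-0.01,0,0,0,1],[0.036,0,-0.01,0,0,0,1],[0.025,0,0,0,0,0,1],[0.0125,-0.001,0,0,0,0,1]]'
python3 -m handwheel '[[0,0,0,0,0,0,1],[0,0,0,0,0,0,1]]'
python3 - <<'E'
from h import *
def lid(c,im,p):
    u=px(c,p);g=cv2.cvtColor(im,cv2.COLOR_BGR2GRAY)
    for t in (150,185,210):
        n,l,s,ce=cv2.connectedComponentsWithStats((g>t).astype(np.uint8))
        for i in range(1,n):
            if s[i,4]>100 and np.hypot(*(ce[i]-u))<45: print(t,u.round(1),ce[i].round(1),s[i],at(c,*ce[i],.048).round(4))
c=env.calibration("wrist");im=env.camera("wrist");cv2.imwrite("pics/w8.png",im);lid(c,im,(.5743,-.236,.048))
print(env.get_obs()["tcp_pos"])
E
```

```text
t: 22.4
tcp_pos: [0.576, -0.2334, 0.1741]
ee_rot: [[-0.697, 0.717, -0.001], [0.717, 0.697, 0.001], [0.001, -0.0, -1.0]]
force: [-0.1, -0.3, 0.2]
grip_width: 0.0851
grip_force: 0.0
t: 22.57
tcp_pos: [0.5742, -0.2341, 0.1747]
ee_rot: [[-0.697, 0.717, -0.001], [0.717, 0.697, 0.0], [0.001, -0.0, -1.0]]
force: [-0.9, 0.7, -0.2]
grip_width: 0.0856
grip_force: 0.0
150 [317.2 191.3] [315.1 198.7] [ 285  174   59   47 1875] [ 0.5778 -0.2424  0.048 ]
185 [317.2 191.3] [315.1 199. ] [ 285  175   59   45 1771] [ 0.5781 -0.2426  0.048 ]
210 [317.2 191.3] [314.9 199. ] [ 286  176   58   44 1713] [ 0.5779 -0.2428  0.048 ]
[ 0.57388787 -0.23430835  0.17499109]
```

```bash
python3 -m handwheel '[[-0.0015,-0.0035,-0.02,0,0,0,1],[0,0,-0.036,0,0,0,1],[0,0,-0.036,0,0,0,1],[0,0,-0.036,0,0,0,1],[0,0,-0.036,0,0,0,1],[0,0,-0.036,0,0,0,1],[0,0,-0.015,0,0,0,1],[0,0,0,0,0,0,1]]'
```

```text
t: 23.28
tcp_pos: [0.5716, -0.2368, 0.0117]
ee_rot: [[-0.697, 0.717, -0.004], [0.717, 0.697, 0.002], [0.004, -0.001, -1.0]]
force: [0.0, -0.2, 0.3]
grip_width: 0.0855
grip_force: 0.0
```

```bash
python3 -m handwheel '[[0,0,-0.002,0,0,0,1],[0,0,0,0,0,0,-1],[0,0,0,0,0,0,-1],[0,0,0,0,0,0,-1],[0,0,0,0,0,0,-1],[0,0,0,0,0,0,-1],[0,0,0,0,0,0,-1],[0,0,0,0,0,0,-1]]' 35
python3 -m handwheel '[[0,0,0.01,0,0,0,-1],[0,0,0.02,0,0,0,-1],[0,0,0.03,0,0,0,-1],[0,0,0.02,0,0,0,-1],[0,0,0,0,0,0,-1]]'
```

```text
t: 23.95
tcp_pos: [0.574, -0.2377, 0.0141]
ee_rot: [[-0.697, 0.717, 0.002], [0.717, 0.697, -0.001], [-0.002, 0.001, -1.0]]
force: [-2.9, 0.5, 8.2]
grip_width: 0.0519
grip_force: 35.9
t: 24.37
tcp_pos: [0.5748, -0.2381, 0.0765]
ee_rot: [[-0.697, 0.717, 0.005], [0.717, 0.697, -0.003], [-0.006, 0.002, -1.0]]
force: [1.6, -0.4, -0.5]
grip_width: 0.0518
grip_force: 36.9
```

```bash
python3 -m handwheel '[[-0.015,0,0,0,0,0,-1],[-0.03,0.005,0,0,0,0,-1],[-0.03,0.008,0,0,0,0,-1],[-0.03,0.01,0,0,0,0,-1],[-0.03,0.01,0,0,0,0,-1],[-0.03,0.005,0,0,0,0,-1],[-0.0134,0,0,0,0,0,-1],[0,0,0,0,0,0,-1]]' >/dev/null
python3 -m handwheel '[[0,0,0,0,0,0,-1],[0,0,0,0,0,0,-1]]'
python3 - <<'E'
from h import *
c=env.calibration("wrist");im=env.camera("wrist");cv2.imwrite("pics/w9.png",im)
h=cv2.cvtColor(im,cv2.COLOR_BGR2HSV);m=cv2.inRange(h,(100,120,60),(125,255,255))
n,l,s,ce=cv2.connectedComponentsWithStats(m)
for i in range(1,n):
    if s[i,4]>100: print(ce[i],s[i])
print(px(c,(.4402,-.2095,.006)),env.get_obs()["tcp_pos"])
E
```

```text
t: 25.2
tcp_pos: [0.4402, -0.209, 0.0723]
ee_rot: [[-0.697, 0.717, 0.0], [0.717, 0.697, -0.0], [-0.001, 0.0, -1.0]]
force: [-0.2, -0.1, -1.4]
grip_width: 0.0518
grip_force: 36.9
[314.72667675 185.29853757] [ 255  148  123   88 5949]
[318.37321449 209.5920464 ] [ 0.44018073 -0.2090104   0.07223195]
```

```bash
python3 -m handwheel '[[0,0,-0.02,0,0,0,-1],[0,0,-0.02,0,0,0,-1],[0,0,-0.015,0,0,0,-1],[0,0,-0.01,0,0,0,-1],[0,0,-0.005,0,0,0,-1],[0,0,-0.001,0,0,0,-1],[0,0,0,0,0,0,-1],[0,0,0,0,0,0,-1]]'
python3 -m handwheel '[[0,0,-0.0015,0,0,0,-1],[0,0,-0.001,0,0,0,-1],[0,0,0,0,0,0,-1]]'
```

```text
t: 25.92
tcp_pos: [0.4399, -0.2091, 0.0196]
ee_rot: [[-0.697, 0.717, 0.001], [0.717, 0.697, -0.0], [-0.001, 0.0, -1.0]]
force: [-0.6, -0.7, -1.1]
grip_width: 0.0518
grip_force: 36.9
t: 26.17
tcp_pos: [0.4396, -0.2089, 0.0173]
ee_rot: [[-0.697, 0.717, 0.0], [0.717, 0.697, -0.0], [-0.0, 0.0, -1.0]]
force: [0.1, 0.6, -2.0]
grip_width: 0.0515
grip_force: 36.9
```

```bash
python3 -m handwheel '[[0,0,-0.001,0,0,0,-1],[0,0,0,0,0,0,-1]]'
python3 -m handwheel '[[0,0,-0.001,0,0,0,-1],[0,0,0,0,0,0,-1]]'
```

```text
t: 26.33
tcp_pos: [0.4397, -0.209, 0.017]
ee_rot: [[-0.697, 0.717, 0.0], [0.717, 0.697, -0.0], [-0.0, 0.0, -1.0]]
force: [-3.3, 1.5, 8.4]
grip_width: 0.0519
grip_force: 37.6
t: 26.5
tcp_pos: [0.4398, -0.209, 0.017]
ee_rot: [[-0.697, 0.717, 0.001], [0.717, 0.697, -0.0], [-0.001, 0.0, -1.0]]
force: [-9.0, 4.2, 20.7]
grip_width: 0.0521
grip_force: 38.4
```

Contact. I'll release, rise and retract, then check all four placings numerically in the top view.

```bash
python3 -m handwheel '[[0,0,0.001,0,0,0,1],[0,0,0,0,0,0,1],[0,0,0,0,0,0,1],[0,0,0,0,0,0,1],[0,0,0,0,0,0,1]]'
python3 -m handwheel '[[0,0,0.01,0,0,0,1],[0,0,0.03,0,0,0,1],[0,0,0.036,0,0,0,1],[0,0,0.036,0,0,0,1],[0,0,0.036,0,0,0,1],[0,0,0.036,0,0,0,1],[0,0,0.036,0,0,0,1],[0,0,0.036,0,0,0,1]]'
python3 -m handwheel '[[-0.01,-0.036,0,0,0,0,1],[-0.01,-0.036,0,0,0,0,1],[-0.01,-0.036,0,0,0,0,1],[-0.01,-0.036,0,0,0,0,1],[-0.01,-0.036,0,0,0,0,1],[-0.01,-0.036,0,0,0,0,1],[0,0,0,0,0,0,1],[0,0,0,0,0,0,1]]'
python3 - <<'E'
from h import *
c=env.calibration("top");im=env.camera("top");cv2.imwrite("pics/t9.png",im)
h=cv2.cvtColor(im,cv2.COLOR_BGR2HSV)
def comp(name,m,p,z,r=22,amin=40):
    u=px(c,p);n,l,s,ce=cv2.connectedComponentsWithStats(m)
    for i in range(1,n):
        if s[i,4]>amin and np.hypot(*(ce[i]-u))<r:
            b=s[i];mid=(b[0]+(b[2]-1)/2,b[1]+(b[3]-1)/2);print(name,u.round(1),"bbox mid",mid,b,at(c,*mid,z).round(4))
comp("tin lid",cv2.inRange(h,(0,0,180),(180,60,255)),(.4402,-.209,.051),.051)
comp("blue",cv2.inRange(h,(100,140,60),(125,255,255)),(.4402,-.209,.006),.006)
comp("jar cap",cv2.inRange(h,(15,120,40),(38,255,255)),(.686,.138,.108),.108)
comp("green",cv2.inRange(h,(55,120,40),(80,255,255)),(.686,.138,.006),.006)
comp("knob",cv2.inRange(h,(0,80,20),(20,255,140)),(.391,.338,.07),.07)
comp("steel+pot",cv2.inRange(h,(0,0,170),(180,40,255)),(.4525,.0485,.006),.006)
E
```

```text
t: 26.92
tcp_pos: [0.4395, -0.2089, 0.0163]
ee_rot: [[-0.697, 0.717, -0.0], [0.717, 0.697, 0.0], [0.0, -0.0, -1.0]]
force: [0.2, -0.0, -0.2]
grip_width: 0.0856
grip_force: 0.0
t: 27.58
tcp_pos: [0.4392, -0.2087, 0.2104]
ee_rot: [[-0.697, 0.717, 0.0], [0.717, 0.697, -0.0], [-0.0, 0.0, -1.0]]
force: [-0.2, -0.3, 1.2]
grip_width: 0.085
grip_force: 0.0
t: 28.25
tcp_pos: [0.3939, -0.3716, 0.2085]
ee_rot: [[-0.696, 0.718, -0.0], [0.718, 0.696, 0.0], [0.0, 0.0, -1.0]]
force: [-0.3, 1.5, -0.0]
grip_width: 0.0854
grip_force: 0.0
tin lid [397.9 267.6] bbox mid (np.float64(397.5), np.float64(267.5)) [388 258  20  20 329] [ 0.4404 -0.2078  0.051 ]
blue [395.  268.4] bbox mid (np.float64(395.0), np.float64(268.5)) [380 253  31  32 400] [ 0.4399 -0.209   0.006 ]
jar cap [274.8 167.2] bbox mid (np.float64(274.5), np.float64(167.5)) [268 161  14  14 122] [0.6851 0.1388 0.108 ]
green [278.6 177.1] bbox mid (np.float64(288.0), np.float64(174.5)) [283 164  11  22 111] [0.6956 0.1109 0.006 ]
green [278.6 177.1] bbox mid (np.float64(269.5), np.float64(181.0)) [264 171  12  21 101] [0.6728 0.1638 0.006 ]
knob [192.  274.1] bbox mid (np.float64(191.5), np.float64(274.0)) [185 268  14  13 137] [0.3913 0.3392 0.07  ]
steel+pot [303.7 258.7] bbox mid (np.float64(303.5), np.float64(258.5)) [288 243  32  32 507] [0.4529 0.049  0.006 ]
steel+pot [303.7 258.7] bbox mid (np.float64(304.0), np.float64(259.5)) [298 254  13  12 110] [0.4502 0.0474 0.006 ]
```

All four are centred to within about 2 mm, so I'm handing in.

```bash
python3 -c "
from bench import env
print(env.hand_in())"
```

```text
the job is handed in; nothing more can be done
None
```

The jar, tin, tamper and pot are standing on their own coasters, within about 2 mm of centre where the final top view could measure it. The pot's own offset was only roughly checked. I moved neither the milk jug nor the cup, and the job was handed in at about 28 s with no verdict returned.

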